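# Couple the bag-hoop arm to its ball hitch

### The arm

A 6-joint arm with a two-finger parallel gripper is mounted at the origin on a cart in front of the work surface, level with it; the furniture and walls round the work are solid. World frame = base frame: x ahead of the robot, y to its left, z up, the work surface at z = 0. Lengths are in m, angles in rad, forces in N, time in s.
With the tool pointing down it reaches from about 0.35 to 0.775 m from the base axis. Payload 5.5 kg.
Tool frame: the origin (TCP) lies at the very end of the fingers, on their centre line; the grasp point (between the pads) lies env.pinch_z behind it (env.pinch_z is the distance from the TCP to the grasp point, in m); z points along the fingers, y is the line along which they close (so a half turn about z gives the same grasp; the last joint's range is limited). The gripper opens to 85 mm and grips with 20 to 120 N. Pads are 22 mm wide; open, the fingers measure 114 mm over their backs; the gripper's body (76 mm by 85 mm) begins 54 mm behind the grasp point. The pads swing forward as they close: fully open they stand 13 mm farther back than shut.
Start: joints at [-1.393, 0.313, 0.046, 1.304, 0, 1.431], TCP at [0.18, -0.546, 0.231] pointing down, gripper open.
Joint ranges: [-2.76, 2.76], [-0.86, 1.69], [-1.03, 1.26], [-2.2, 2.34], [-1.47, 1.5], [-3.14, 3.14]. Speed limits (rad/s): [2.57, 2.57, 3.14, 3.14, 3.14, 3.14].

### API

Orientations are given as a unit quaternion [w, x, y, z].
In Python, from workcell import env, eyes gives the robot as it stands.
- The arm moves only by the shell command python3 -m jog 'ROWS' [FORCE]. ROWS is JSON, one flat list of numbers, 7 for each row, row after row: the shift along the world's x, y, z as a fraction of full scale, then the turn, a rotation vector about the world's x, y, z as a fraction of full scale, then the opening, from -1 (shut) to 1 (fully open), so that 0 is half open. A call has 1 to 12 rows; each row is the pose to reach, as a shift and turn from the pose commanded when the call began, turning the shorter way round; what a row does not reach only later rows make up. Full scale, the value 1, is 20 cm for a shift and pi rad for a turn. A row lasts 1/12 s, in which the tool goes at most 41.7 mm and 7.16 degrees, less where a joint would pass 70% of its speed; a pose out of reach is approached as far as the arm can. A call with a number of a shift or a turn outside -1 to 1 is refused whole. A call with a gripper value outside its range is refused whole. The fingers move at their own pace and stop on an object; FORCE is the grip in N (left out, the last holds). Time passes only in rows, so rows that repeat a pose let the fingers close. It gives the time, the measured TCP pose, the force, the opening and the grip force at its end, in the units of the state.
- env.get_state(): the state, without advancing time (a new reading comes with each control period).
- eyes.read_camera(name): name is "side" or "top"; returns (picture, depth): 384x512x3 uint8, red, green, blue; 384x512 float32, m along the optical axis (not along the pixel's ray), 0 where there is no reading.
- eyes.calibration(name): a dict with "fx", "fy", "cx", "cy" (pixels), "k1" (the pictures are not rectified: a ray, as slopes to the right and down, at radius r is drawn at 1 + k1 r^2 times it, then the intrinsics apply), "R" (3x3) and "t" (3): a world point X has camera coordinates R X + t. Camera axes: x right, y down, z forward; pixel columns grow to the right and rows downward; lengths in m; the calibration is good to about 2 mm. A picture is of the moment at which its call begins. calibration takes no time and is no camera call.
- env.hand_in(): hands the job in; it is judged then, once.
The state is a dict: "clock": time; "joint_pos": joint angles; "qvel": joint speeds; "tau": joint torques, N m; "tcp_pos": TCP position; "orientation": TCP orientation; "wrist_force": force on the tool from outside, world axes, zero at the start; "ft_torque": the same for the moment, N m; "finger_gap": finger opening in m; "grip_force": force on a finger pad.
Only numpy, scipy, OpenCV 4.12 (cv2) and the standard library are available. Lean on these libraries where they do the work, as an engineer would, in place of code of your own. Each camera call takes 0.05 s, during which the arm holds its last target. There are 200 camera calls.

### The job

Lift the bag-hoop arm off its parking stand and set its socket on the steel ball of the hitch plate, with the hoop towards the plate's rubber strip and the foot standing on that strip. Press the socket head down until it snaps home and hold a steady push of about 20 N on it for half a second to seat it; only then press the raised latch lever right down to lock it. Never push on the arm or lever with more than about 28 N, and leave the cup, tape roll and spool beside it where they stand.

Things in the scene. Friction and masses are not known exactly. Their poses are not given: they have to be found in the camera images.
- hitch_plate: Fixed aluminium plate on the bench, 235 x 64 x 6 mm, with a steel ball (30 mm diameter) on a 13 mm thick neck near one end. Origin on the bench straight below the ball; z up; x runs along the plate from the ball to the other end, where a thin black rubber strip lies across it, 175 mm from the ball.
- ball (a point): Centre of the fixed steel ball (diameter 30 mm), 44 mm above the bench; axes as hitch_plate.
- park_stand: Fixed stand: a grey saddle 16 mm long (along the arm) between two cheeks, 40 mm across over all, that carries the arm's bar at the start; saddle floor 50 mm, cheek tops 58 mm above the bench. Origin on the bench about straight below the parked socket (within 4 mm); the saddle is 64 mm from there along its x axis.
- socket (a point): Socket centre of the loose hoop arm (0.3 to 0.5 kg, 290 mm long); it coincides with the ball's centre when fully home. x runs from the socket along the bar to the hoop, z up. The head is an aluminium cup open below, 43 to 49 mm across, inside radius about 17 mm, its flared rim 9 mm below this centre. The bar is 22 mm wide, its underside 4 mm and top 22 mm above the centre. Parked, the arm is level.
- head_top (a point): Centre of the flat round top of the socket head, 22 mm above the socket centre: where to press it home. Two spring noses in the cup hold it up, first resting with the socket centre about 16 mm above the ball's; about 10 to 18 N on the head pushes it over the ball until it snaps home and stops hard.
- grip_sleeve (a point): Centre of the black rubber sleeve round the bar, 30 mm long, 26 mm wide across the bar, 20 mm tall; 125 mm along x and 13 mm above the socket centre; axes as the arm's. The place to grasp; the centre of mass is about 33 mm from here towards the socket.
- cross_foot (a point): Middle of the underside of the cross foot (56 mm wide, 8 mm thick rubber bar), 175 mm along x and 46 mm below the socket centre; beyond it is a level wire hoop, 93 mm outside, centred at x = 222 mm. Parked, the foot stands on the bench; coupled, on the plate's rubber strip, and the bar slopes about 0.05 rad up to the hoop.
- latch (a joint): Angle of the dark steel lever behind the head: 0 raised, 0.5 rad fully down (end stop). It turns about a cross pin 28 mm along x and 22 mm above the socket centre, reaches 69 mm from the pin towards the hoop, is 18 mm wide, and stays where left; a straight press down 45 mm from the pin takes about 5 to 12 N. Its hook swings under the ball as it goes down.
- lever_mid (a point): Point on the upper face of the latch lever, where it can be pressed (it moves with the lever): in the lever's own directions 48 mm out from the pin and 11.5 mm above it. With the lever down it lies 76 mm along x and 33.5 mm above the socket centre; raised, 65 mm along x and 55 mm above, and the raised tip 67 mm above.
- cup_near: Sample cup with snap lid, 64 mm across, 58 mm tall, standing loose beside the work. Origin at the centre of its underside.
- tape_near: Roll of tape lying flat, 90 mm across, 48 mm tall, loose. Origin at the centre of its underside.
- spool_near: Spool of twist tie, 61 mm across, 40 mm tall, loose. Origin at the centre of its underside.
- hoop_arm: The loose hoop arm as a whole (bar with socket head, lever, foot and hoop); its origin and axes are those of the point socket.

How it is judged:
By the outcome, as a careful person would: the job done as asked, in the order asked, and still so for the second after the job is handed in, with the robot touching nothing.
It also fails if it takes over 67 s, if anything falls off the work surface, if the arm or the gripper's body presses on something with over 40 N, if the wrist force passes 120 N, or if a joint passes its speed limit or range.

## Working session

There is one attempt and no reset: what is moved stays moved. The work goes in short steps, Python scripts to look and compute and a shell command to move; the robot and the scene stay as the last step left them, time stands still between calls to the robot, and variables do not carry over. Pictures are saved under pics/ and viewed, at most 13 in all, crops included, and the job is handed in when it is done.

```bash
ls; mkdir -p pics
cat > h.py <<'E'
import numpy as np, cv2
from workcell import env, eyes
def cloud(name):
    im,d=eyes.read_camera(name); c=eyes.calibration(name)
    K=np.array([[c['fx'],0,c['cx']],[0,c['fy'],c['cy']],[0,0,1]],float)
    v,u=np.mgrid[0:384,0:512]
    # invert radial model
    a=(u-c['cx'])/c['fx'];b=(v-c['cy'])/c['fy'];rd=np.hypot(a,b);r=rd.copy()
    for _ in range(30): r=rd/(1+c['k1']*r*r)
    s=np.where(rd>0,r/np.maximum(rd,1e-9),1)
    P=np.stack([a*s*d,b*s*d,d],-1)
    W=(P-np.array(c['t']).ravel())@np.array(c['R'])
    W[d==0]=np.nan
    return im,d,W
def save(im,n,box=None,sc=1):
    if box: im=im[box[1]:box[3],box[0]:box[2]]
    cv2.imwrite('pics/'+n,cv2.resize(im[...,::-1],None,fx=sc,fy=sc,interpolation=cv2.INTER_CUBIC))
E
python3 - <<'E'
from h import *
print(env.get_state(),env.pinch_z)
out=[]
for n in('top','side'):
    im,d,W=cloud(n); np.savez('/tmp/%s.npz'%n,im=im,d=d,W=W); out.append(im)
    print(n,eyes.calibration(n), -np.array(eyes.calibration(n)['R']).T@np.array(eyes.calibration(n)['t']))
    save(im,n+'0.png',None,1.5)
E
```

```text
pics
{'clock': 0.0, 'joint_pos': array([-1.39257511e+00,  3.13995547e-01,  4.50053405e-02,  1.30362300e+00,
       -3.62591540e-05,  1.43116234e+00]), 'qvel': array([-0.00064001,  0.00178376,  0.00052354,  0.00040741,  0.0006531 ,
        0.00071131]), 'tau': array([ 1.33803071e-03, -4.80628896e+01,  2.98532528e+01,  1.94229040e-02,
        1.41403989e-04,  5.58739956e-06]), 'tcp_pos': array([ 0.17957532, -0.54570312,  0.23042243]), 'orientation': array([-9.07922011e-04,  9.87397158e-01,  1.58259364e-01, -3.56522142e-05]), 'wrist_force': array([-0.00866914,  0.17725863, -0.21266293]), 'ft_torque': array([-0.01258623,  0.00259863,  0.04293132]), 'grip_force': 0.0, 'finger_gap': 0.08555435246851509} 0.0187
top {'fx': 491.6317026150293, 'fy': 491.6317026150293, 'cx': 252.99317421162547, 'cy': 192.29209672170188, 'k1': -0.07404395201839231, 'R': array([[ 0.01175555, -0.99973314,  0.0198859 ],
       [-0.99150318, -0.01423074, -0.12930168],
       [ 0.12955016, -0.01819692, -0.99140588]]), 't': array([-0.0116315 ,  0.6273378 ,  1.16183011])} [0.47162888 0.01844082 1.23319234]
side {'fx': 495.18263792567063, 'fy': 495.18263792567063, 'cx': 253.77645607535388, 'cy': 181.65262474968515, 'k1': 0.02731977001478661, 'R': array([[ 0.99932244,  0.03466809,  0.01236076],
       [ 0.02824974, -0.50719312, -0.86136931],
       [-0.02359274,  0.86113487, -0.50782883]]), 't': array([-0.60800403,  0.06106168,  1.30203544])} [ 0.63658568 -1.06917972  0.72132318]
```

View pics/top0.png

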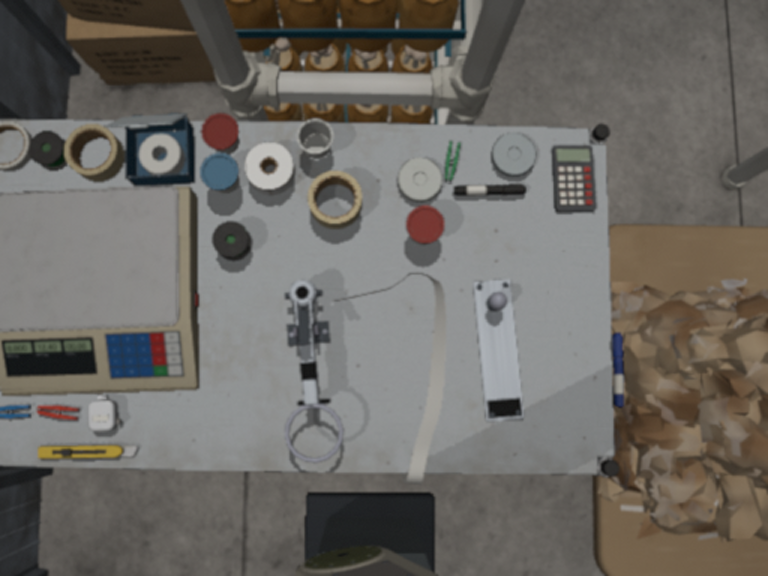

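View pics/side0.png

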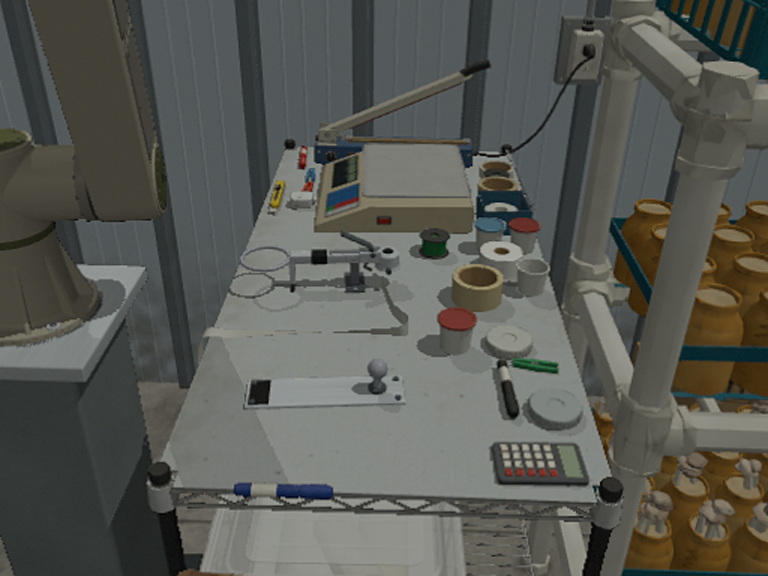

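The top view (1.5x scale) shows the arm's head at (302,292), the sleeve at (308,370) and the hoop at (314,432), pointing to the robot. The ball is at (497,299) and the strip at (504,408). The side view confirms this; in it the ball is at (377,368) and the sleeve at (320,257).

Run:
```python
from h import *
T=np.load('/tmp/top.npz');S=np.load('/tmp/side.npz')
def sel(D,x0,x1,y0,y1,z0,z1):
    W=D['W'];im=D['im']
    m=(W[...,0]>x0)&(W[...,0]<x1)&(W[...,1]>y0)&(W[...,1]<y1)&(W[...,2]>z0)&(W[...,2]<z1)
    return W[m],im[m].astype(int)
W=T['W']
for n,(u,v) in dict(head=(302,292),sleeve=(308,370),hoop=(314,404),foot=(318,402),ball=(497,299),strip=(504,408),bench=(380,330),cup=(425,225),tape=(335,197),spool=(232,240)).items():
    print(n,W[int(v/1.5),int(u/1.5)].round(4))
W2=S['W']
for n,(u,v) in dict(head=(385,257),sleeve=(320,257),ball=(377,367),strip=(259,392),bench=(450,380)).items():
    print('side',n,W2[int(v/1.5),int(u/1.5)].round(4))
# ball sphere fit, both cameras (seed from the top pixel)
from scipy.optimize import least_squares
b=W[199,331]
for n,D in(('top',T),('side',S)):
    P,_=sel(D,b[0]-.03,b[0]+.03,b[1]-.03,b[1]+.03,.036,.07)
    f=least_squares(lambda c:np.linalg.norm(P-c,axis=1)-.015,[b[0],b[1],.044],loss='soft_l1',f_scale=.001)
    print(n,'ball',f.x.round(4),len(P))
# plate and sleeve
for n,D in(('top',T),('side',S)):
    P,C=sel(D,b[0]-.25,b[0]+.07,b[1]-.08,b[1]+.08,.003,.0115)
    k=C.sum(1)<110
    r=cv2.minAreaRect(P[:,:2].astype(np.float32)*1000); rs=cv2.minAreaRect(P[k,:2].astype(np.float32)*1000)
    print(n,'plate',r,'z',np.median(P[:,2]),'strip',P[k].mean(0).round(4),rs)
s=W[int(370/1.5),int(308/1.5)]
for n,D in(('top',T),('side',S)):
    P,C=sel(D,s[0]-.04,s[0]+.04,s[1]-.03,s[1]+.03,.05,.09)
    k=C.sum(1)<100
    print(n,'sleeve',np.median(P[k],0).round(4),P[k].min(0).round(4),P[k].max(0).round(4),k.sum())
    h=W[int(292/1.5),int(302/1.5)]
    P,C=sel(D,s[0]-.2,s[0]-.04,s[1]-.07,s[1]+.07,.03,.09)
    c,_=cv2.minEnclosingCircle(P[:,:2].astype(np.float32)*1000); print('hoop',c,_,np.median(P,0).round(4))
    P,C=sel(D,h[0]-.05,h[0]+.03,h[1]-.04,h[1]+.04,.06,.13)
    print('head',P.min(0).round(4),P.max(0).round(4))
```

```text
head [nan nan nan]
sleeve [0.4946 0.1085 0.0701]
hoop [0.441  0.0982 0.0666]
foot [0.4434 0.0913 0.0653]
ball [ 0.6116 -0.1921  0.0576]
strip [ 0.4353 -0.2125  0.0066]
bench [ 0.5626 -0.0051 -0.0008]
cup [ 0.7307 -0.0753  0.057 ]
tape [0.7903 0.0748 0.0014]
spool [0.7051 0.2425 0.0363]
side head [0.6102 0.0978 0.0667]
side sleeve [0.4939 0.0953 0.0644]
side ball [ 0.6088 -0.2053  0.0534]
side strip [ 0.4343 -0.2173  0.0087]
side bench [ 7.209e-01 -1.637e-01 -3.000e-04]
top ball [ 0.6103 -0.1956  0.0431] 118
side ball [ 0.6087 -0.1978  0.0439] 140
top plate ((521.5420532226562, -192.3544921875), (319.883544921875, 159.2331085205078), 0.0368008054792881) z 0.00495302291113745 strip [ 0.4367 -0.2126  0.0063] ((436.42095947265625, -211.90130615234375), (22.313234329223633, 47.52370834350586), 1.163233995437622)
side plate ((521.638916015625, -192.26658630371094), (159.5354766845703, 319.74273681640625), 89.95172119140625) z 0.005442260143243292 strip [ 0.445  -0.2144  0.007 ] ((515.9097900390625, -206.5838623046875), (189.5286102294922, 52.67694854736328), 5.759949684143066)
top sleeve [0.4923 0.1065 0.0682] [0.4828 0.0968 0.0621] [0.5041 0.1185 0.0722] 75
hoop (402.8976135253906, 97.65789794921875) 51.7617073059082 [0.4063 0.0997 0.0612]Traceback (most recent call last):
  File "<stdin>", line 35, in <module>
    return umr_minimum(a, axis, None, out, keepdims, initial, where)
ValueError: zero-size array to reduction operation minimum which has no identity
```

Run:
```python
from h import *
from scipy.optimize import least_squares
T=np.load('/tmp/top.npz');S=np.load('/tmp/side.npz')
for n,D in(('top',T),('side',S)):
    W=D['W'].reshape(-1,3);C=D['im'].reshape(-1,3).astype(int)
    m=(W[:,1]>.03)&(W[:,1]<.18)&(W[:,2]>.03)&(W[:,2]<.13)&(W[:,0]>.32)&(W[:,0]<.66)
    P=W[m];c=C[m]
    H=P[(P[:,0]<.43)&(P[:,2]<.075)]
    f=least_squares(lambda p:np.hypot(H[:,0]-p[0],H[:,1]-p[1])-p[2],[.395,.099,.045],loss='soft_l1',f_scale=.002)
    print(n,'hoop',f.x.round(4),len(H),np.median(H[:,2]).round(4))
    for x in np.arange(.45,.65,.01):
        q=(abs(P[:,0]-x)<.005)
        if q.sum(): print(round(x,3),q.sum(),'y',P[q,1].min().round(4),P[q,1].max().round(4),'z',P[q,2].min().round(3),P[q,2].max().round(3),'br',np.median(c[q].sum(1)))
    m=(W[:,1]>-.27)&(W[:,1]<-.12)&(W[:,2]>-.01)&(W[:,2]<.012)&(W[:,0]>.4)&(W[:,0]<.68)
    P=W[m];c=C[m].sum(1)
    if n=='top':
        for x in (.46,.5,.54,.58):
            q=(abs(P[:,0]-x)<.004)&(P[:,2]>.0025); print('plate',x,P[q,1].min(),P[q,1].max())
        k=(c<110)&(P[:,2]>.004)
        print('strip',P[k].mean(0),k.sum())
im=T['im']; 
save(im,'arm.png',(185,180,235,310),4)
a=cv2.resize(im[180:310,180:240],None,fx=4,fy=4,interpolation=2);b=cv2.resize(im[180:310,300:360],None,fx=4,fy=4,interpolation=2)
save(np.hstack([a,b]),'armplate.png')
```

```text
top hoop [0.3964 0.0972 0.0421] 274 0.0606
0.45 46 y 0.0914 0.1124 z 0.052 0.071 br 497.0
0.46 40 y 0.0937 0.115 z 0.063 0.072 br 497.5
0.47 40 y 0.094 0.1155 z 0.061 0.072 br 500.5
0.48 43 y 0.0944 0.1178 z 0.057 0.073 br 241.0
0.49 55 y 0.0944 0.1183 z 0.062 0.073 br 69.0
0.5 48 y 0.0949 0.121 z 0.054 0.071 br 83.0
0.51 39 y 0.0969 0.1187 z 0.054 0.072 br 340.0
0.52 36 y 0.0994 0.1191 z 0.063 0.073 br 308.5
0.53 58 y 0.1001 0.1216 z 0.063 0.111 br 303.0
0.54 44 y 0.1007 0.1213 z 0.056 0.11 br 193.0
0.55 66 y 0.0933 0.1327 z 0.03 0.105 br 192.5
0.56 63 y 0.094 0.1329 z 0.032 0.099 br 207.0
0.57 52 y 0.095 0.1297 z 0.047 0.094 br 214.0
0.58 47 y 0.1032 0.1325 z 0.064 0.088 br 220.0
0.59 44 y 0.101 0.1322 z 0.037 0.085 br 234.5
0.6 69 y 0.1012 0.1402 z 0.036 0.076 br 380.0
0.61 101 y 0.0403 0.1502 z 0.03 0.072 br 337.0
0.62 92 y 0.0356 0.1496 z 0.034 0.071 br 276.0
0.63 59 y 0.0994 0.1384 z 0.036 0.072 br 469.0
0.64 6 y 0.1125 0.1267 z 0.06 0.064 br 463.0
plate 0.46 -0.26849088574171226 -0.1405282750886824
plate 0.5 -0.26608694785501025 -0.12049274499117155
plate 0.54 -0.2670265314133
[... 389 characters left out ...]
 br 47.0
0.5 38 y 0.0892 0.1167 z 0.05 0.071 br 45.5
0.51 28 y 0.0949 0.116 z 0.051 0.069 br 255.5
0.52 29 y 0.0932 0.1156 z 0.054 0.07 br 264.0
0.53 41 y 0.0955 0.1186 z 0.053 0.111 br 250.0
0.54 47 y 0.0965 0.125 z 0.053 0.107 br 245.0
0.55 70 y 0.0888 0.1224 z 0.031 0.103 br 237.5
0.56 76 y 0.0891 0.127 z 0.031 0.098 br 208.0
0.57 68 y 0.0961 0.1275 z 0.034 0.091 br 249.5
0.58 50 y 0.0985 0.1306 z 0.031 0.085 br 237.5
0.59 50 y 0.0974 0.1355 z 0.031 0.082 br 235.0
0.6 63 y 0.0961 0.1309 z 0.036 0.073 br 247.0
0.61 70 y 0.0397 0.1363 z 0.033 0.069 br 236.0
0.62 70 y 0.0313 0.138 z 0.032 0.07 br 254.0
0.63 56 y 0.097 0.1333 z 0.036 0.069 br 351.5
0.64 3 y 0.1111 0.1256 z 0.036 0.04 br 369.0
```

View pics/armplate.png

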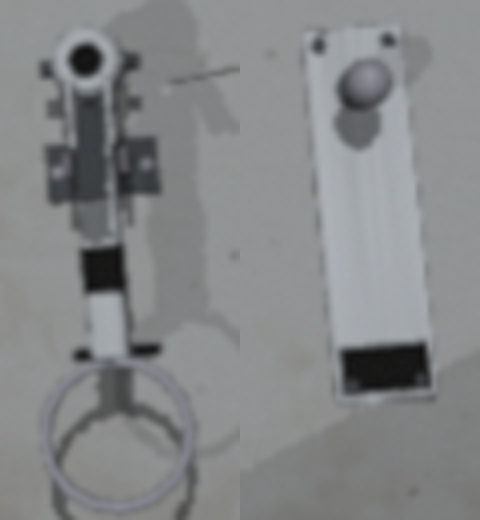

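Crop (4x; left origin (180,180), right origin (300,180)): head hole at (86,58), sleeve (103,269), hoop centre (119,435), and the strip on the plate at (385,368).

```bash
cat >> h.py <<'E'
def ray(name,u,v,z):
    c=eyes.calibration(name);K=np.array([[c['fx'],0,c['cx']],[0,c['fy'],c['cy']],[0,0,1.]])
    p=cv2.undistortPoints(np.array([[[u,v]]],float),K,np.array([c['k1'],0,0,0.])).ravel()
    R=np.array(c['R']);o=-R.T@np.array(c['t']).ravel();d=R.T@np.array([*p,1]);return o+d*(z-o[2])/d[2]
E
python3 - <<'E'
from h import *
L=lambda x,y,z:ray('top',180+x/4-.4,180+y/4-.4,z)
R=lambda x,y,z:ray('top',300+(x-240)/4-.4,180+y/4-.4,z)
h=L(86,58,.068);s=L(103,269,.069);o=L(119,435,.06);st=R(385,368,.0075);c1=R(319,45,.006);c2=R(388,40,.006);b=R(368,82,.046)
print('head',h,'sleeve',s,'hoop',o,'strip',st,'ball',b)
for a,e in((h,s),(s,o),(h,o),(b,st),((c1+c2)/2,st)):
    d=e-a;print(np.hypot(*d[:2]),np.degrees(np.arctan2(-d[1],-d[0])))
E
```

```text
head [0.61776014 0.12085161 0.068     ] sleeve [0.4926565  0.10769849 0.069     ] hoop [0.39573316 0.09684408 0.06      ] strip [ 0.43632979 -0.21197672  0.0075    ] ball [ 0.61028334 -0.19564666  0.046     ]
0.12579317870805215 6.001899867668213
0.09752923770206663 6.389910250816993
0.22332115670004465 6.171351447482612
0.17471837010286403 5.362978519480072
0.20446655758875215 5.081240394108232
```

```bash
python3 -m jog '[0.5,0.5,0,0,0,-0.034,1, 1,1,0,0,0,-0.067,0.2,1,1,0,0,0,-0.067,0.2,1,1,0,0,0,-0.067,0.2,1,1,0,0,0,-0.067,0.2,1,1,0,0,0,-0.067,0.2,1,1,0,0,0,-0.067,0.2,1,1,0,0,0,-0.067,0.2]' 80
python3 -m jog '[0.55,1,0,0,0,0,0.2,0.55,1,0,0,0,0,0.2,0.55,1,0,0,0,0,0.2,0.55,1,0,0,0,0,0.2,0.55,1,0,0,0,0,0.2,0.55,1,0,0,0,0,0.2,0.55,1,0,0,0,0,0.2]'
python3 -m jog '[0,1,0,0,0,0,0.2,0,1,0,0,0,0,0.2,0,1,0,0,0,0,0.2,0,1,0,0,0,0,0.2,0,1,0,0,0,0,0.2,0,1,0,0,0,0,0.2,0,1,0,0,0,0,0.2]'
python3 -c "
from workcell import env
from scipy.spatial.transform import Rotation as R
import numpy as np
s=env.get_state();q=s['orientation'];print(R.from_quat(np.roll(q,-1)).as_matrix().round(4),s['tcp_pos'])"
```

```text
clock: 0.77
tcp_pos: [0.3827, -0.3417, 0.2311]
orientation: [-0.001, 0.998, 0.057, 0.0]
wrist_force: [-1.9, -0.7, -0.3]
finger_gap: 0.0512
grip_force: 0.0
clock: 1.35
tcp_pos: [0.4908, -0.143, 0.231]
orientation: [-0.001, 0.998, 0.056, -0.0]
wrist_force: [-0.6, 0.3, -0.7]
finger_gap: 0.0513
grip_force: 0.0
clock: 1.93
tcp_pos: [0.4893, 0.0544, 0.2311]
orientation: [0.0, 0.998, 0.055, -0.0]
wrist_force: [-0.0, -0.8, 0.3]
finger_gap: 0.0514
grip_force: 0.0
[[ 9.939e-01  1.099e-01 -6.000e-04]
 [ 1.099e-01 -9.939e-01 -7.000e-04]
 [-6.000e-04  6.000e-04 -1.000e+00]] [0.48932601 0.05439741 0.23109839]
```

```bash
python3 -m jog '[0.005,0.26,0,0,0,0,0.2,0.005,0.26,0,0,0,0,0.2,0.005,0.26,-0.2,0,0,0,0.2,0.005,0.26,-0.4,0,0,0,0.2,0.005,0.26,-0.6,0,0,0,0.2,0.005,0.26,-0.7,0,0,0,0.2,0.005,0.26,-0.78,0,0,0,0.2,0.005,0.26,-0.86,0,0,0,0.2,0.005,0.26,-0.94,0,0,0,0.2,0.005,0.26,-0.94,0,0,0,0.2,0.005,0.26,-0.94,0,0,0,0.2]'
python3 - <<'E'
from h import *
a,_,_=cloud('top');b,_,_=cloud('side')
save(np.hstack([cv2.resize(a[170:310,160:260],None,fx=3.5,fy=3.5),cv2.resize(b[120:260,150:290],None,fx=3.2,fy=3.5)]),'g.png')
E
```

```text
clock: 2.85
tcp_pos: [0.49, 0.1042, 0.0426]
orientation: [0.0, 0.999, 0.053, -0.001]
wrist_force: [-0.8, 0.4, 0.6]
finger_gap: 0.0515
grip_force: 0.0
```

View pics/g.png

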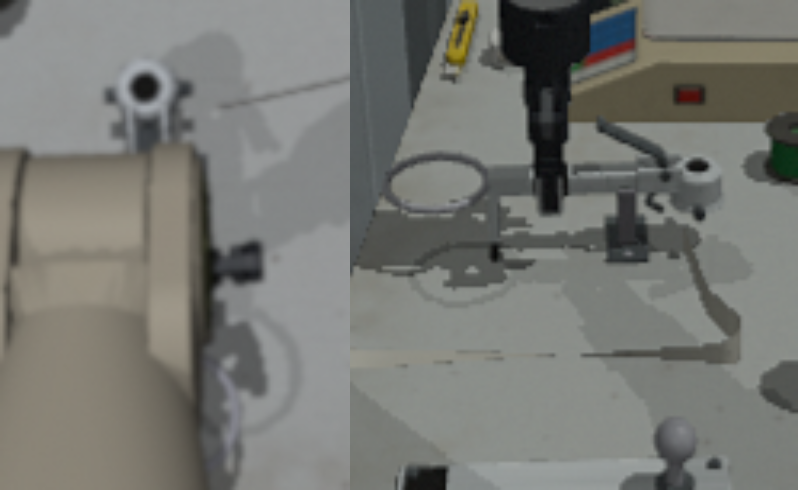

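The side crop shows the fingers at (550,190) straddling the sleeve, with the body clear of the raised lever tip at (600,125). Next I close the fingers, then lift.

```bash
python3 -m jog '[0,0.01,0,0,0,0,0.2,0,0.01,0,0,0,0,-0.2,0,0.01,0,0,0,0,-0.6,0,0.01,0,0,0,0,-1,0,0.01,0,0,0,0,-1,0,0.01,0,0,0,0,-1,0,0.01,0,0,0,0,-1,0,0.01,0,0,0,0,-1]' 80
python3 -m jog '[0,0,0.02,0,0,0,-1,0,0,0.05,0,0,0,-1,0,0,0.1,0,0,0,-1,0,0,0.15,0,0,0,-1,0,0,0.2,0,0,0,-1,0,0,0.27,0,0,0,-1,0,0,0.35,0,0,0,-1,0,0,0.45,0,0,0,-1,0,0,0.5,0,0,0,-1,0,0,0.5,0,0,0,-1,0,0,0.5,0,0,0,-1,0,0,0.5,0,0,0,-1]'
```

```text
clock: 3.62
tcp_pos: [0.4914, 0.1078, 0.0444]
orientation: [0.0, 0.999, 0.054, 0.001]
wrist_force: [-0.7, -0.4, 5.9]
finger_gap: 0.0245
grip_force: 78.6
clock: 4.62
tcp_pos: [0.4901, 0.1077, 0.1426]
orientation: [0.0, 0.999, 0.054, -0.001]
wrist_force: [-0.3, 0.8, -3.7]
finger_gap: 0.025
grip_force: 78.7
```

```bash
python3 -m jog '[0,-0.08,0,0,0,0,-1,0,-0.2,0,0,0,0,-1,0,-0.36,0,0,0,0,-1,0,-0.52,0,0,0,0,-1,0,-0.68,0,0,0,0,-1,-0.01,-0.8,0,0,0,-0.005,-1,-0.02,-0.88,0,0,0,-0.005,-1,-0.02,-0.9,0,0,0,-0.005,-1,-0.02,-0.9,0,0,0,-0.005,-1]'
python3 -m jog '[0,-0.08,0,0,0,0,-1,0,-0.2,0,0,0,0,-1,-0.01,-0.36,0,0,0,0,-1,-0.02,-0.5,0,0,0,0,-1,-0.02,-0.62,0,0,0,0,-1,-0.02,-0.68,0,0,0,0,-1,-0.02,-0.68,0,0,0,0,-1,-0.02,-0.68,0,0,0,0,-1,-0.02,-0.68,0,0,0,0,-1]'
python3 - <<'E'
from h import *
print(env.get_state()['tcp_pos'],env.get_state()['orientation'])
for n in('top','side'):
    im,d,W=cloud(n); np.savez('/tmp/%s2.npz'%n,im=im,d=d,W=W)
a=np.load('/tmp/top2.npz')['im'];b=np.load('/tmp/side2.npz')['im']
save(np.hstack([cv2.resize(a[170:310,280:380],None,fx=3.5,fy=3.5),cv2.resize(b[130:290,140:300],None,fx=2.8,fy=3.0625)]),'p.png')
E
```

```text
clock: 5.37
tcp_pos: [0.4859, -0.0731, 0.1421]
orientation: [-0.0, 0.999, 0.045, -0.001]
wrist_force: [-0.4, 0.3, -4.5]
finger_gap: 0.0247
grip_force: 79.2
clock: 6.12
tcp_pos: [0.4824, -0.2066, 0.1428]
orientation: [-0.001, 0.999, 0.046, -0.001]
wrist_force: [-0.7, 0.2, -3.9]
finger_gap: 0.0246
grip_force: 79.5
[ 0.48237415 -0.20658552  0.1428257 ] [-7.42626588e-04  9.98920853e-01  4.64356954e-02 -5.50741109e-04]
```

View pics/p.png

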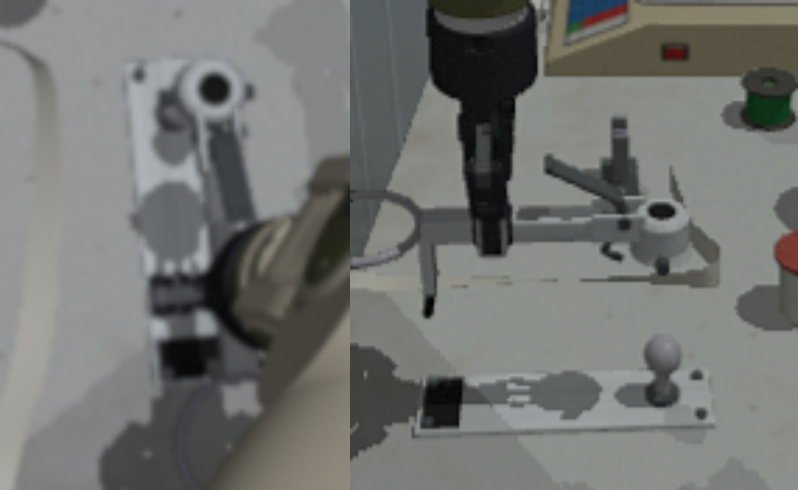

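The arm hangs level over the plate: top-view head hole at (215,90), and side-view hole at (661,210) above the ball at (661,353). I'll triangulate the head from these two views.

Run:
```python
from h import *
u1=(280+215/3.5-.4,170+90/3.5-.4);u2=(140+661/2.8-.4,130+210/3.0625-.4)
for z in(.158,.162,.166,.17,.174):print(z,ray('top',*u1,z)[:2].round(4),ray('side',*u2,z)[:2].round(4))
for n in('top2','side2'):
    W=np.load('/tmp/%s.npz'%n)['W'].reshape(-1,3)
    m=(abs(W[:,0]-.61)<.04)&(abs(W[:,1]+.195)<.04)&(W[:,2]>.1);P=W[m]
    print(n,len(P),np.percentile(P[:,2],[50,80,90,97]).round(4))
    Q=P[(P[:,2]>np.percentile(P[:,2],90)-.012)&(P[:,0]>.6)]
    c,r=cv2.minEnclosingCircle((Q[:,:2]*1000).astype(np.float32));print(c,r)
    for x in np.arange(.53,.6,.01):
        q=(abs(W[:,0]-x)<.005)&(abs(W[:,1]+.2)<.05)&(W[:,2]>.12)
        if q.sum():print(round(x,2),W[q,1].min().round(4),W[q,1].max().round(4),'zmed',np.median(W[q,2]).round(4))
    m=(abs(W[:,0]-.36)<.06)&(abs(W[:,1]+.22)<.07)&(W[:,2]>.12)&(W[:,2]<.2)
    m&=W[:,0]<.41
    if m.sum()>20: print('hoop',m.sum(),np.median(W[m],0).round(4))
```

```text
0.158 [ 0.6082 -0.1966] [ 0.872  -0.1687]
0.162 [ 0.6077 -0.1958] [ 0.8703 -0.1751]
0.166 [ 0.6072 -0.195 ] [ 0.8686 -0.1815]
0.17 [ 0.6066 -0.1942] [ 0.867  -0.1879]
0.174 [ 0.6061 -0.1934] [ 0.8653 -0.1943]
top2 481 [0.1639 0.1674 0.1713 0.1809]
(608.739501953125, -193.90235900878906) 20.840351104736328
0.53 -0.2159 -0.1735 zmed 0.5918
0.54 -0.2098 -0.181 zmed 0.4867
0.55 -0.2078 -0.1855 zmed 0.1907
0.56 -0.2108 -0.1842 zmed 0.1861
0.57 -0.2112 -0.181 zmed 0.1801
0.58 -0.212 -0.1797 zmed 0.1712
0.59 -0.2124 -0.176 zmed 0.1627
hoop 88 [ 0.3818 -0.1747  0.1596]
side2 578 [0.1601 0.1664 0.1691 0.1784]
(607.6366577148438, -198.87864685058594) 20.497196197509766
0.53 -0.2314 -0.1838 zmed 0.46
0.54 -0.2166 -0.1891 zmed 0.4371
0.55 -0.2155 -0.1895 zmed 0.166
0.56 -0.2163 -0.1872 zmed 0.1667
0.57 -0.2154 -0.1871 zmed 0.1635
0.58 -0.2161 -0.1842 zmed 0.1662
0.59 -0.2153 -0.1858 zmed 0.1604
hoop 254 [ 0.3699 -0.2206  0.16  ]
```

Run:
```python
from h import *
f=lambda x,y:(140+(x-350)/2.8-.4,130+y/3.0625-.4)
for z in(.162,.166,.17):print(z,ray('side',*f(661,210),z)[:2].round(4))
print('ball',ray('side',*f(661.5,353),.044))
```

```text
0.162 [ 0.6064 -0.1895]
0.166 [ 0.6067 -0.1958]
0.17 [ 0.6069 -0.2021]
ball [ 0.60820031 -0.19626976  0.044     ]
```

```bash
python3 -m jog '[0.01,-0.005,-0.05,0,-0.006,0,-1,0.01,-0.005,-0.15,0,-0.012,0,-1,0.01,-0.005,-0.25,0,-0.012,0,-1,0.01,-0.005,-0.32,0,-0.012,0,-1,0.01,-0.005,-0.35,0,-0.012,0,-1,0.01,-0.005,-0.375,0,-0.012,0,-1,0.01,-0.005,-0.39,0,-0.012,0,-1,0.01,-0.005,-0.4,0,-0.012,0,-1,0.01,-0.005,-0.4,0,-0.012,0,-1,0.01,-0.005,-0.4,0,-0.012,0,-1]'
python3 - <<'E'
from h import *
print(env.get_state()['tcp_pos'])
for n in('top','side'):
    im,d,W=cloud(n); np.savez('/tmp/%s3.npz'%n,im=im,d=d,W=W)
a=np.load('/tmp/top3.npz')['im'];b=np.load('/tmp/side3.npz')['im']
save(np.hstack([cv2.resize(a[170:310,280:380],None,fx=3.5,fy=3.5),cv2.resize(b[180:290,150:270],None,fx=3.7,fy=4.4545)]),'p3.png')
E
```

```text
clock: 7.05
tcp_pos: [0.4852, -0.2095, 0.064]
orientation: [0.001, 0.999, 0.046, 0.019]
wrist_force: [0.7, -0.2, -3.7]
finger_gap: 0.0243
grip_force: 79.4
[ 0.48519092 -0.20949195  0.06398873]
```

View pics/p3.png

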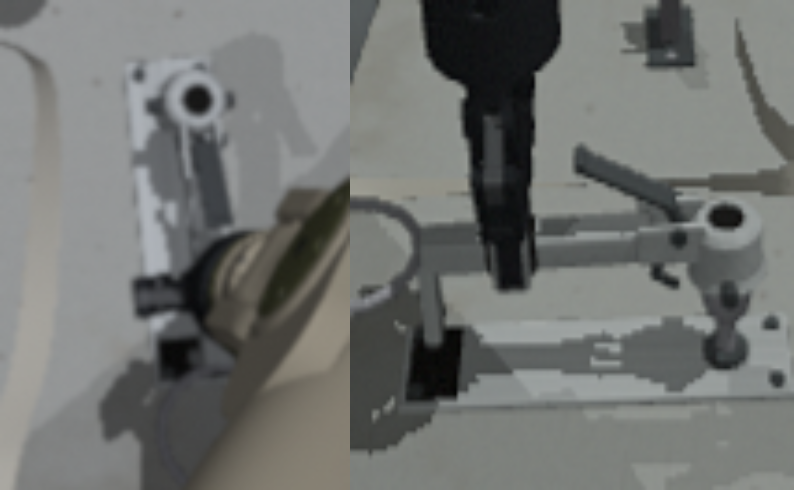

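The head hole is at (197,98) in the top view and (727,217) in the side view, over the ball neck. The foot at (435,340) is over the strip.

Run:
```python
from h import *
for z in(.088,.092,.096):print(z,ray('top',335.9,197.6,z)[:2].round(4),ray('side',251.5,228.3,z)[:2].round(4))
```

```text
0.088 [ 0.6115 -0.1983] [ 0.6091 -0.1948]
0.092 [ 0.611  -0.1976] [ 0.6093 -0.2003]
0.096 [ 0.6105 -0.1968] [ 0.6095 -0.2058]
```

```bash
python3 -m jog '[-0.007,0.01,0,0,0,0,-1,-0.007,0.01,-0.01,0,0,0,-1,-0.007,0.01,-0.02,0,0,0,-1,-0.007,0.01,-0.03,0,0,0,-1,-0.007,0.01,-0.035,0,0,0,-1,-0.007,0.01,-0.035,0,0,0,-1,-0.007,0.01,-0.035,0,0,0,-1]'
python3 -m jog '[0,0,-0.005,0,0,0,-1,0,0,-0.01,0,0,0,-1,0,0,-0.01,0,0,0,-1]'
```

```text
clock: 7.73
tcp_pos: [0.4832, -0.2072, 0.0561]
orientation: [0.001, 0.999, 0.046, 0.019]
wrist_force: [-0.5, 1.0, -4.4]
finger_gap: 0.0244
grip_force: 79.4
clock: 7.98
tcp_pos: [0.4834, -0.2074, 0.0543]
orientation: [0.001, 0.999, 0.046, 0.019]
wrist_force: [-0.2, -1.0, -3.7]
finger_gap: 0.0248
grip_force: 79.5
```

```bash
python3 -m jog '[0,0,-0.005,0,0,0,-1,0,0,-0.005,0,0,0,-1,0,0,-0.005,0,0,0,-1]'
python3 -m jog '[0,0,-0.005,0,0,0,-1,0,0,-0.005,0,0,0,-1,0,0,-0.005,0,0,0,-1]'
python3 -c "
from workcell import env
print(env.get_state()['ft_torque'],env.get_state()['tcp_pos'])"
```

```text
clock: 8.23
tcp_pos: [0.4836, -0.2076, 0.0535]
orientation: [0.001, 0.999, 0.046, 0.019]
wrist_force: [1.1, -1.2, -4.0]
finger_gap: 0.0246
grip_force: 79.6
clock: 8.48
tcp_pos: [0.4836, -0.2076, 0.0526]
orientation: [0.001, 0.999, 0.046, 0.019]
wrist_force: [0.7, -1.5, -2.9]
finger_gap: 0.0248
grip_force: 79.8
[-0.2601149  -0.13075145 -0.18964229] [ 0.48362685 -0.20757985  0.05257034]
```

Contact is starting. I'll keep going in small steps until the weight is taken.

```bash
python3 -m jog '[0,0,-0.005,0,0,0,-1,0,0,-0.005,0,0,0,-1,0,0,-0.005,0,0,0,-1]'
python3 -m jog '[0,0,-0.005,0,0,0,-1,0,0,-0.005,0,0,0,-1,0,0,-0.005,0,0,0,-1]'
python3 - <<'E'
from h import *
print(env.get_state()['ft_torque'],env.get_state()['tcp_pos'])
im,d,W=cloud('side');t,_,V=cloud('top')
save(np.hstack([cv2.resize(t[170:310,280:380],None,fx=3.5,fy=3.5),cv2.resize(im[180:290,150:270],None,fx=3.7,fy=4.4545)]),'p4.png')
for X in(W,V):
    m=(abs(X[...,0]-.615)<.025)&(abs(X[...,1]+.197)<.025)&(X[...,2]>.05);print(np.percentile(X[m][:,2],[70,80,90]).round(4))
E
```

```text
clock: 8.73
tcp_pos: [0.4838, -0.2076, 0.0522]
orientation: [0.001, 0.999, 0.046, 0.019]
wrist_force: [-1.3, -0.9, 5.6]
finger_gap: 0.0249
grip_force: 80.7
clock: 8.98
tcp_pos: [0.484, -0.2076, 0.0521]
orientation: [0.002, 0.999, 0.046, 0.02]
wrist_force: [-3.2, 0.7, 12.9]
finger_gap: 0.0247
grip_force: 81.8
[ 0.26382396  0.669011   -0.09296743] [ 0.48400192 -0.20764061  0.05206891]
[0.079  0.0798 0.0804]
[0.0798 0.0808 0.0817]
```

View pics/p4.png

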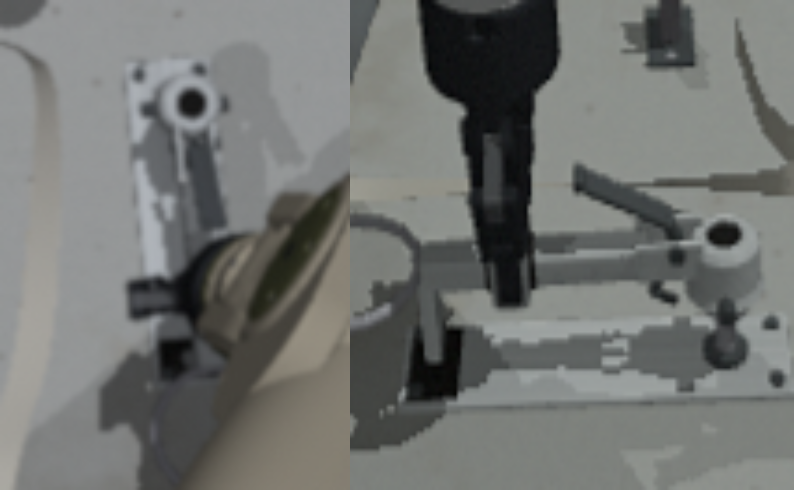

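The head sits on the ball with the hole at (190,102) in the top view and its top at about 0.081 m, so it rests on the noses. The foot is on the strip at (433,360). I'll relax the push, release and rise.

```bash
python3 -m jog '[0,0,0.005,0,0,0,-1,0,0,0.008,0,0,0,-1,0,0,0.008,0,0,0,-1]'
python3 -m jog '[0,0,0,0,0,0,-0.3,0,0,0,0,0,0,-0.1,0,0,0,0,0,0,0.1,0,0,0,0,0,0,0.2,0,0,0,0,0,0,0.2,0,0,0,0,0,0,0.2]'
python3 -m jog '[0,0,0.05,0,0,0,0.2,0,0,0.15,0,0,0,0.2,0,0,0.3,0,0.012,0,0.2,0,0,0.45,0,0.012,0,0,0,0,0.5,0,0.012,0,-0.5,0,0,0.5,0,0.012,0,-1,0,0,0.5,0,0.012,0,-1,0,0,0.5,0,0.012,0,-1]'
python3 - <<'E'
from h import *
for n in('top','side'):
    im,d,W=cloud(n); np.savez('/tmp/%s5.npz'%n,im=im,d=d,W=W)
a=np.load('/tmp/top5.npz')['im'];b=np.load('/tmp/side5.npz')['im']
save(np.hstack([cv2.resize(a[170:310,280:380],None,fx=3.5,fy=3.5),cv2.resize(b[180:290,150:270],None,fx=3.7,fy=4.4545)]),'p5.png')
E
```

```text
clock: 9.33
tcp_pos: [0.4839, -0.2076, 0.0522]
orientation: [0.001, 0.999, 0.046, 0.019]
wrist_force: [0.9, -1.3, 2.0]
finger_gap: 0.0246
grip_force: 80.1
clock: 9.83
tcp_pos: [0.4831, -0.2071, 0.0518]
orientation: [0.001, 0.999, 0.046, 0.019]
wrist_force: [-0.2, -0.1, 0.1]
finger_gap: 0.0511
grip_force: 0.0
clock: 10.5
tcp_pos: [0.4824, -0.2067, 0.1507]
orientation: [-0.001, 0.999, 0.046, -0.001]
wrist_force: [0.0, 0.6, -0.6]
finger_gap: 0.0003
grip_force: 0.0
```

View pics/p5.png

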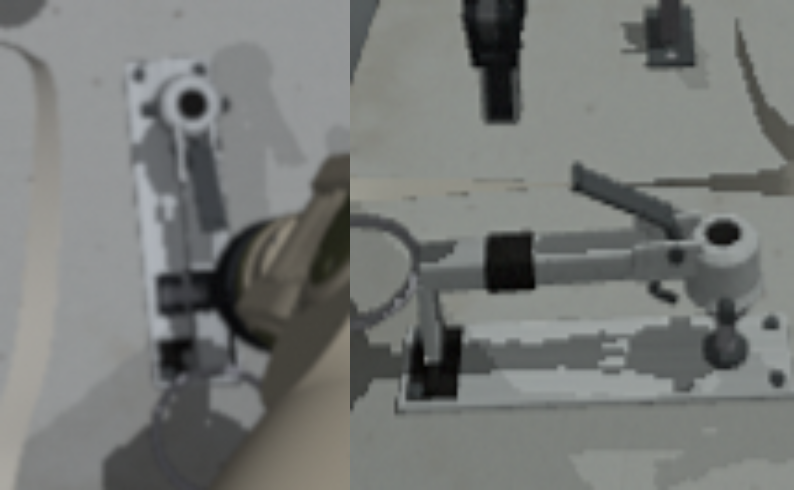

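The arm stands by itself: sleeve at (510,260), head on the ball, foot on the strip. Now the shut fingers go above the head.

```bash
python3 -m jog '[0.15,0.012,0,0,0,0,-1,0.3,0.025,0,0,0,0,-1,0.45,0.04,0,0,0,0,-1,0.6,0.052,0,0,0,0,-1,0.64,0.052,-0.08,0,0,0,-1,0.64,0.052,-0.16,0,0,0,-1,0.64,0.052,-0.23,0,0,0,-1,0.64,0.052,-0.28,0,0,0,-1,0.64,0.052,-0.31,0,0,0,-1,0.64,0.052,-0.31,0,0,0,-1,0.64,0.052,-0.31,0,0,0,-1]'
python3 -m jog '[0,0,-0.01,0,0,0,-1,0,0,-0.015,0,0,0,-1,0,0,-0.02,0,0,0,-1,0,0,-0.02,0,0,0,-1]'
```

```text
clock: 11.52
tcp_pos: [0.6109, -0.1969, 0.0896]
orientation: [-0.0, 0.999, 0.046, -0.0]
wrist_force: [0.2, 0.3, 0.4]
finger_gap: -0.0001
grip_force: 0.0
clock: 11.85
tcp_pos: [0.6114, -0.197, 0.0864]
orientation: [0.0, 0.999, 0.046, 0.0]
wrist_force: [-0.1, 0.4, -0.4]
finger_gap: -0.0001
grip_force: 0.0
```

```bash
python3 -m jog '[0,0,-0.01,0,0,0,-1,0,0,-0.015,0,0,0,-1,0,0,-0.02,0,0,0,-1,0,0,-0.02,0,0,0,-1]'
python3 -m jog '[0,0,-0.005,0,0,0,-1,0,0,-0.005,0,0,0,-1]'
python3 -m jog '[0,0,-0.005,0,0,0,-1,0,0,-0.005,0,0,0,-1]'
```

```text
clock: 12.18
tcp_pos: [0.6111, -0.1968, 0.0816]
orientation: [-0.0, 0.999, 0.046, -0.0]
wrist_force: [-0.5, 0.7, -1.2]
finger_gap: -0.0002
grip_force: 0.0
clock: 12.35
tcp_pos: [0.6114, -0.1968, 0.081]
orientation: [0.0, 0.999, 0.046, 0.0]
wrist_force: [0.2, 0.5, 1.6]
finger_gap: 0.0001
grip_force: 0.5
clock: 12.52
tcp_pos: [0.6116, -0.197, 0.0804]
orientation: [0.0, 0.999, 0.046, 0.0]
wrist_force: [-0.1, 0.7, 2.5]
finger_gap: -0.0001
grip_force: 1.5
```

```bash
for i in 1; do python3 -m jog '[0,0,-0.005,0,0,0,-1,0,0,-0.005,0,0,0,-1]'
python3 -m jog '[0,0,-0.005,0,0,0,-1,0,0,-0.005,0,0,0,-1]'
python3 -m jog '[0,0,-0.005,0,0,0,-1,0,0,-0.005,0,0,0,-1]'; done | grep -E 'tcp|wrist'
```

```text
tcp_pos: [0.612, -0.197, 0.0795]
wrist_force: [1.6, 0.0, 2.7]
tcp_pos: [0.6121, -0.197, 0.0783]
wrist_force: [1.7, -0.4, 2.7]
tcp_pos: [0.6116, -0.1969, 0.0769]
wrist_force: [1.4, -0.1, 1.2]
```

```bash
python3 -m jog '[0,0,-0.005,0,0,0,-1,0,0,-0.005,0,0,0,-1,0,0,-0.005,0,0,0,-1]' | grep -E 'tcp|wrist'
python3 - <<'E'
from h import *
im,d,W=cloud('side');t,_,V=cloud('top')
save(np.hstack([cv2.resize(t[170:310,280:380],None,fx=3.5,fy=3.5),cv2.resize(im[180:290,150:270],None,fx=3.7,fy=4.4545)]),'p6.png')
E
```

```text
tcp_pos: [0.6107, -0.1967, 0.0753]
wrist_force: [-0.4, 0.4, 0.5]
```

View pics/p6.png

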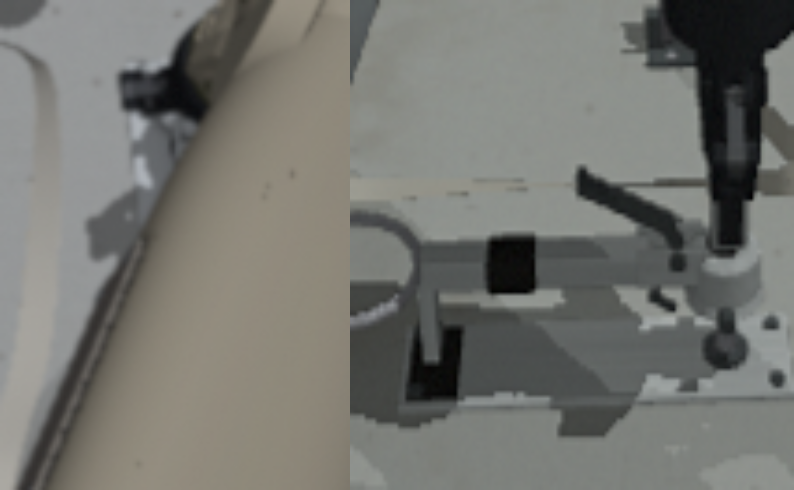

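```bash
python3 - <<'E'
from h import *
im,d,W=cloud('side');D=np.load('/tmp/side5.npz');W0=D['W'];
for X in(W0,W):
    r=[]
    for x in np.arange(.49,.65,.012):
        m=(abs(X[...,0]-x)<.006)&(X[...,1]<-.195-(.61-x)*.09)&(X[...,1]>-.235)&(X[...,2]>.025)&(X[...,2]<.1)
        z=X[m][:,2];r.append((round(x,3),m.sum(),np.percentile(z,5).round(4),np.percentile(z,90).round(4)) if m.sum() else 0)
    print([tuple(map(float,q)) if q else 0 for q in r])
E
python3 -m jog '[0,0,-0.005,0,0,0,-1,0,0,-0.005,0,0,0,-1,0,0,-0.005,0,0,0,-1]' | grep -E 'tcp|wrist'
```

```text
[(0.49, 63.0, 0.0616, 0.0777), (0.502, 55.0, 0.0617, 0.0772), (0.514, 53.0, 0.0604, 0.0777), (0.526, 55.0, 0.0642, 0.0776), (0.538, 51.0, 0.0626, 0.0788), (0.55, 55.0, 0.0621, 0.0793), (0.562, 81.0, 0.0497, 0.0986), (0.574, 92.0, 0.0443, 0.0941), (0.586, 80.0, 0.051, 0.0835), (0.598, 93.0, 0.0497, 0.0815), (0.61, 130.0, 0.0329, 0.0805), (0.622, 88.0, 0.0519, 0.0812), (0.634, 11.0, 0.0508, 0.06), 0]
[(0.49, 62.0, 0.0588, 0.0765), (0.502, 62.0, 0.058, 0.0748), (0.514, 51.0, 0.0584, 0.0748), (0.526, 58.0, 0.0584, 0.0757), (0.538, 51.0, 0.0604, 0.0753), (0.55, 58.0, 0.0593, 0.0766), (0.562, 91.0, 0.0462, 0.0968), (0.574, 95.0, 0.0386, 0.0907), (0.586, 79.0, 0.0456, 0.0791), (0.598, 106.0, 0.0451, 0.0871), (0.61, 154.0, 0.0465, 0.0929), (0.622, 101.0, 0.0461, 0.0883), (0.634, 16.0, 0.0448, 0.0666), 0]
tcp_pos: [0.6108, -0.1967, 0.0744]
wrist_force: [0.1, -1.1, -0.4]
```

```bash
(python3 -m jog '[0,0,-0.005,0,0,0,-1,0,0,-0.005,0,0,0,-1,0,0,-0.005,0,0,0,-1]'
python3 -m jog '[0,0,-0.005,0,0,0,-1,0,0,-0.005,0,0,0,-1,0,0,-0.005,0,0,0,-1]'
python3 -m jog '[0,0,-0.005,0,0,0,-1,0,0,-0.005,0,0,0,-1,0,0,-0.005,0,0,0,-1]') | grep -E 'tcp|wrist'
```

```text
tcp_pos: [0.6111, -0.1968, 0.0737]
wrist_force: [0.8, -0.2, 0.1]
tcp_pos: [0.6112, -0.1968, 0.0728]
wrist_force: [0.3, 0.5, 0.0]
tcp_pos: [0.6112, -0.1968, 0.0719]
wrist_force: [-0.1, -0.3, 0.2]
```

Run:
```python
from h import *
im,d,W=cloud('side');W0=np.load('/tmp/side5.npz')['W']
for X in(W0,W):
    r=[]
    for x in np.arange(.49,.65,.012):
        m=(abs(X[...,0]-x)<.006)&(X[...,1]<-.195-(.61-x)*.09)&(X[...,1]>-.235)&(X[...,2]>.025)&(X[...,2]<.1)
        z=X[m][:,2];r.append((np.percentile(z,5).round(4),np.percentile(z,90).round(4)) if m.sum() else 0)
    print([tuple(map(float,q)) if q else 0 for q in r])
save(im,'p7.png',(200,190,270,290),6)
```

```text
[(0.0616, 0.0777), (0.0617, 0.0772), (0.0604, 0.0777), (0.0642, 0.0776), (0.0626, 0.0788), (0.0621, 0.0793), (0.0497, 0.0986), (0.0443, 0.0941), (0.051, 0.0835), (0.0497, 0.0815), (0.0329, 0.0805), (0.0519, 0.0812), (0.0508, 0.06), 0]
[(0.0581, 0.075), (0.059, 0.0737), (0.0584, 0.0734), (0.0583, 0.0727), (0.0572, 0.0728), (0.0582, 0.0978), (0.0423, 0.0951), (0.0368, 0.0882), (0.0424, 0.0763), (0.0429, 0.086), (0.0436, 0.0929), (0.0412, 0.0903), (0.0405, 0.0669), 0]
```

View pics/p7.png

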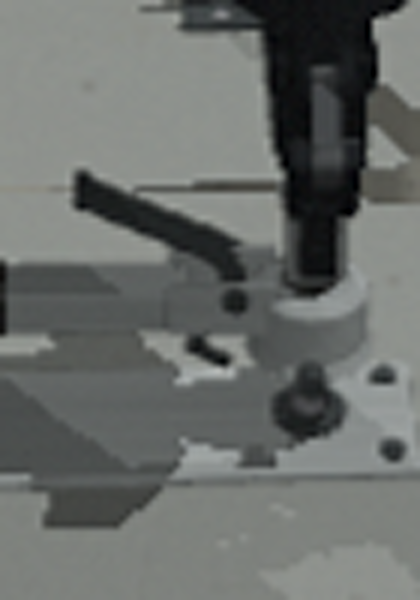

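```bash
(python3 -m jog '[0,0,-0.005,0,0,0,-1,0,0,-0.01,0,0,0,-1,0,0,-0.01,0,0,0,-1]'
python3 -m jog '[0,0,-0.005,0,0,0,-1,0,0,-0.01,0,0,0,-1,0,0,-0.01,0,0,0,-1]'
python3 -m jog '[0,0,-0.005,0,0,0,-1,0,0,-0.005,0,0,0,-1,0,0,-0.005,0,0,0,-1]') | grep -E 'tcp|wrist'
```

```text
tcp_pos: [0.6111, -0.1968, 0.0697]
wrist_force: [-0.4, -0.3, -0.2]
tcp_pos: [0.6111, -0.1968, 0.0676]
wrist_force: [0.9, -0.0, 0.5]
tcp_pos: [0.6112, -0.1968, 0.0668]
wrist_force: [-0.0, 0.3, 0.1]
```

```bash
(python3 -m jog '[0,0,-0.005,0,0,0,-1,0,0,-0.005,0,0,0,-1,0,0,-0.005,0,0,0,-1]'
python3 -m jog '[0,0,-0.003,0,0,0,-1,0,0,-0.003,0,0,0,-1,0,0,-0.003,0,0,0,-1]')| grep -E 'tcp|wrist'
python3 - <<'E'
from h import *
im,d,W=cloud('side');W0=np.load('/tmp/side5.npz')['W']
for X in(W0,W):
    r=[]
    for x in np.arange(.49,.65,.012):
        m=(abs(X[...,0]-x)<.006)&(X[...,1]<-.195-(.61-x)*.09)&(X[...,1]>-.235)&(X[...,2]>.025)&(X[...,2]<.1)
        z=X[m][:,2];r.append((np.percentile(z,5).round(4),np.percentile(z,90).round(4)) if m.sum() else 0)
    print([tuple(map(float,q)) if q else 0 for q in r])
E
```

```text
tcp_pos: [0.6114, -0.1969, 0.0661]
wrist_force: [-0.0, 0.3, 1.3]
tcp_pos: [0.6115, -0.197, 0.066]
wrist_force: [-0.7, 0.6, 5.3]
[(0.0616, 0.0777), (0.0617, 0.0772), (0.0604, 0.0777), (0.0642, 0.0776), (0.0626, 0.0788), (0.0621, 0.0793), (0.0497, 0.0986), (0.0443, 0.0941), (0.051, 0.0835), (0.0497, 0.0815), (0.0329, 0.0805), (0.0519, 0.0812), (0.0508, 0.06), 0]
[(0.0561, 0.0723), (0.0559, 0.0711), (0.0565, 0.0709), (0.0566, 0.0706), (0.0546, 0.0708), (0.052, 0.0978), (0.0408, 0.092), (0.0314, 0.0852), (0.0383, 0.0727), (0.0379, 0.082), (0.0389, 0.092), (0.0361, 0.0856), (0.0363, 0.0628), 0]
```

The hard stop is at 0.066 m, which is the home height (44 + 22 mm). Now I build up 20 N.

```bash
(python3 -m jog '[0,0,-0.004,0,0,0,-1,0,0,-0.004,0,0,0,-1,0,0,-0.004,0,0,0,-1]'
python3 -m jog '[0,0,-0.003,0,0,0,-1,0,0,-0.003,0,0,0,-1,0,0,-0.003,0,0,0,-1]')| grep -E 'tcp|wrist'
```

```text
tcp_pos: [0.6115, -0.197, 0.0658]
wrist_force: [-2.4, 0.4, 9.2]
tcp_pos: [0.6115, -0.197, 0.0657]
wrist_force: [-3.5, 0.4, 13.2]
```

```bash
(python3 -m jog '[0,0,-0.005,0,0,0,-1,0,0,-0.005,0,0,0,-1,0,0,-0.005,0,0,0,-1]'
python3 -m jog '[0,0,0,0,0,0,-1,0,0,0,0,0,0,-1,0,0,0,0,0,0,-1]')| grep -E 'tcp|wrist'
```

```text
tcp_pos: [0.6116, -0.197, 0.0656]
wrist_force: [-5.4, 2.4, 16.4]
tcp_pos: [0.6116, -0.197, 0.0656]
wrist_force: [-5.1, 1.7, 17.0]
```

```bash
(python3 -m jog '[0,0,-0.002,0,0,0,-1,0,0,-0.002,0,0,0,-1,0,0,-0.002,0,0,0,-1]'
python3 -m jog '[0,0,-0.001,0,0,0,-1,0,0,-0.001,0,0,0,-1,0,0,-0.001,0,0,0,-1,0,0,-0.001,0,0,0,-1,0,0,-0.001,0,0,0,-1,0,0,-0.001,0,0,0,-1,0,0,-0.001,0,0,0,-1,0,0,-0.001,0,0,0,-1,0,0,-0.001,0,0,0,-1,0,0,-0.001,0,0,0,-1]')| grep -E 'tcp|wrist'
```

```text
tcp_pos: [0.6116, -0.197, 0.0656]
wrist_force: [-4.7, 1.9, 18.8]
tcp_pos: [0.6116, -0.197, 0.0655]
wrist_force: [-5.1, 2.4, 19.9]
```

```bash
(python3 -m jog '[0,0,0,0,0,0,-1,0,0,0,0,0,0,-1,0,0,0,0,0,0,-1]'
python3 -m jog '[0,0,0.05,0,0,0,-1,0,0,0.15,0,0,0,-1,0,0,0.3,0,0,0,-1,0,0,0.39,0,0,0,-1,-0.15,-0.015,0.39,0,0,0,-1,-0.3,-0.028,0.39,0,0,0,-1,-0.353,-0.031,0.39,0,0,0,-1,-0.353,-0.031,0.34,0,0,0,-1,-0.353,-0.031,0.3,0,0,0,-1,-0.353,-0.031,0.28,0,0,0,-1,-0.353,-0.031,0.28,0,0,0,-1]')| grep -E 'tcp|wrist'
python3 - <<'E'
from h import *
im,d,W=cloud('side');W0=np.load('/tmp/side5.npz')['W']
save(im,'p8.png',(150,180,270,290),5)
m=(abs(W[...,0]-.615)<.02)&(abs(W[...,1]+.197)<.02)&(W[...,2]>.03)&(W[...,2]<.09);print(np.percentile(W[m][:,2],[5,50,80,90]))
E
```

```text
tcp_pos: [0.6116, -0.197, 0.0656]
wrist_force: [-5.0, 3.1, 19.9]
tcp_pos: [0.5405, -0.2026, 0.1163]
wrist_force: [0.9, -0.0, -0.6]
[0.03861352 0.06344206 0.0659388  0.06668616]
```

View pics/p8.png

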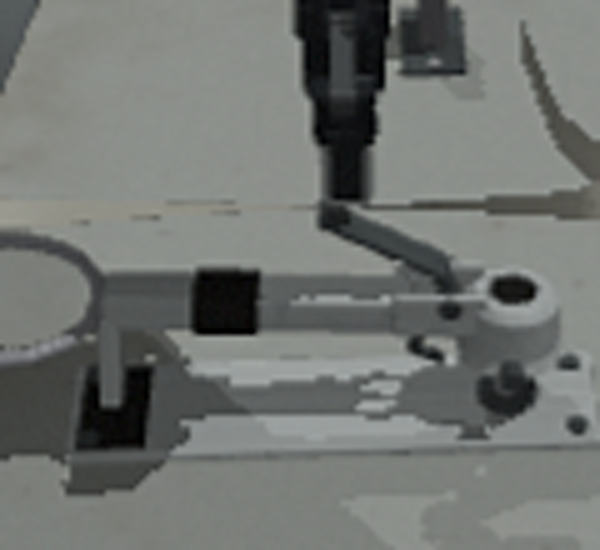

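The head is home (top at 0.066 m) and the foot stands on the strip at (110,400). The shut fingers are over the lever tip at (345,200), so I press it next.

```bash
(python3 -m jog '[0,0,-0.01,0,0,0,-1,0,0,-0.02,0,0,0,-1,0,0,-0.03,0,0,0,-1,0,0,-0.04,0,0,0,-1]'
python3 -m jog '[0,0,-0.01,0,0,0,-1,0,0,-0.02,0,0,0,-1,0,0,-0.03,0,0,0,-1,0,0,-0.04,0,0,0,-1]'
python3 -m jog '[0,0,-0.01,0,0,0,-1,0,0,-0.02,0,0,0,-1,0,0,-0.03,0,0,0,-1,0,0,-0.04,0,0,0,-1]')| grep -E 'tcp|wrist'
```

```text
tcp_pos: [0.541, -0.2031, 0.1103]
wrist_force: [0.0, 0.4, 3.0]
tcp_pos: [0.541, -0.2032, 0.1026]
wrist_force: [-0.5, 0.4, 4.2]
tcp_pos: [0.5404, -0.2031, 0.0941]
wrist_force: [-2.1, -0.3, 4.8]
```

```bash
(python3 -m jog '[0,0,-0.01,0,0,0,-1,0,0,-0.02,0,0,0,-1,0,0,-0.03,0,0,0,-1,0,0,-0.03,0,0,0,-1]'
python3 -m jog '[0,0,-0.01,0,0,0,-1,0,0,-0.015,0,0,0,-1,0,0,-0.015,0,0,0,-1]'
python3 -m jog '[0,0,-0.005,0,0,0,-1,0,0,-0.01,0,0,0,-1,0,0,-0.01,0,0,0,-1]')| grep -E 'tcp|wrist'
```

```text
tcp_pos: [0.5402, -0.2029, 0.0877]
wrist_force: [-1.0, -1.7, 1.5]
tcp_pos: [0.5404, -0.203, 0.085]
wrist_force: [-0.8, 1.1, 1.2]
tcp_pos: [0.5405, -0.203, 0.0831]
wrist_force: [-2.5, 0.5, 2.6]
```

```bash
(python3 -m jog '[0,0,-0.005,0,0,0,-1,0,0,-0.005,0,0,0,-1,0,0,-0.005,0,0,0,-1]'
python3 -m jog '[0,0,-0.005,0,0,0,-1,0,0,-0.005,0,0,0,-1,0,0,-0.005,0,0,0,-1]'
python3 -m jog '[0,0,-0.003,0,0,0,-1,0,0,-0.003,0,0,0,-1,0,0,-0.003,0,0,0,-1]')| grep -E 'tcp|wrist'
```

```text
tcp_pos: [0.5407, -0.203, 0.0822]
wrist_force: [-2.5, -0.1, 2.4]
tcp_pos: [0.5407, -0.203, 0.0812]
wrist_force: [-2.0, 0.1, 3.1]
tcp_pos: [0.5406, -0.203, 0.0808]
wrist_force: [-1.8, 0.1, 5.0]
```

```bash
(python3 -m jog '[0,0,-0.004,0,0,0,-1,0,0,-0.004,0,0,0,-1,0,0,-0.004,0,0,0,-1]'
python3 -m jog '[0,0,-0.004,0,0,0,-1,0,0,-0.004,0,0,0,-1,0,0,-0.004,0,0,0,-1]')| grep -E 'tcp|wrist'
```

```text
tcp_pos: [0.5406, -0.2031, 0.0805]
wrist_force: [-3.5, -0.1, 7.7]
tcp_pos: [0.5406, -0.2032, 0.0803]
wrist_force: [-5.5, 1.5, 12.7]
```

```bash
(python3 -m jog '[0,0,-0.003,0,0,0,-1,0,0,-0.003,0,0,0,-1,0,0,-0.003,0,0,0,-1]'
python3 -m jog '[0,0,0.1,0,0,0,-1,0,0,0.25,0,0,0,-1,0,0,0.4,0,0,0,-1,0,0,0.5,0,0,0,-1,-0.2,-0.1,0.5,0,0,0,-1,-0.4,-0.2,0.5,0,0,0,-1,-0.4,-0.2,0.5,0,0,0,-1]')| grep -E 'tcp|wrist'
python3 - <<'E'
from h import *
im,d,W=cloud('side');t,_,V=cloud('top')
save(np.hstack([cv2.resize(t[140:310,260:380],None,fx=2.9,fy=2.9)[:490],cv2.resize(im[180:290,150:270],None,fx=3.7,fy=4.4545)[:490]]),'p9.png')
# lever upper face profile & head top
for x in np.arange(.51,.64,.012):
    m=(abs(W[...,0]-x)<.006)&(abs(W[...,1]+.197+(.61-x)*.09)<.009)&(W[...,2]>.05)&(W[...,2]<.13)
    if m.sum():print(round(x,3),np.percentile(W[m][:,2],90).round(4))
E
```

```text
tcp_pos: [0.5407, -0.2033, 0.0802]
wrist_force: [-5.5, 1.9, 14.5]
tcp_pos: [0.4571, -0.2441, 0.1784]
wrist_force: [0.1, -0.4, 0.4]
0.51 0.081
0.522 0.0826
0.534 0.0814
0.546 0.0808
0.558 0.081
0.57 0.0801
0.582 0.0747
0.594 0.0681
0.606 0.067
0.618 0.0663
0.63 0.0643
```

View pics/p9.png

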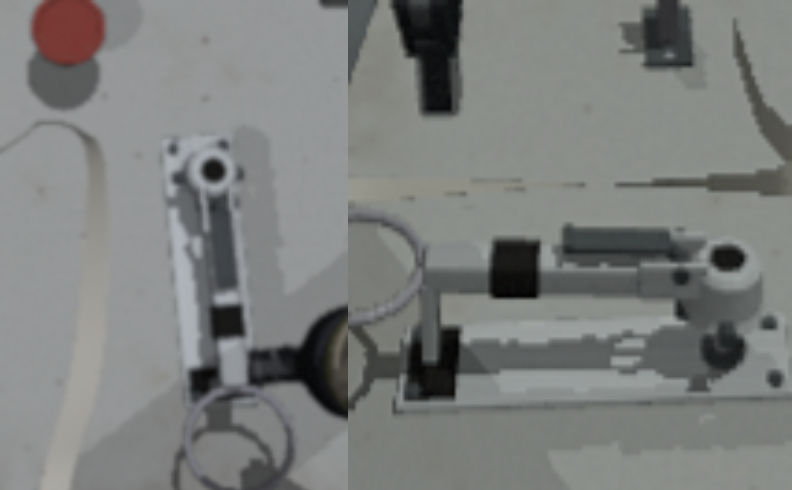

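The lever lies flat at (615,240), the head is home at (727,258), the foot leg stands on the strip at (430,345), and the gripper is clear of everything.

```bash
python3 -c "
from workcell import env
print(env.hand_in())"
```

```text
the job is handed in; nothing more can be done
None
```

The job is handed in: the hoop arm's socket is home on the ball with its foot on the rubber strip, the head was held at about 20 N for over half a second, and the lever was then pressed to its end stop, but I never measured the expected 10–18 N snap (at most about 3 N on the way down).

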